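# Tip a tray of glazed discs into its scoop corner and hold it

### The arm

A 7-joint arm with a two-finger parallel gripper is mounted at the origin on the work surface. World frame = base frame: x ahead of the robot, y to its left, z up, the work surface at z = 0. Lengths are in mm, angles in rad, forces in N, time in s.
With the tool pointing down it reaches from about 400 to 850 mm from the base axis. Payload 10.4 kg.
Tool frame: the origin (TCP) lies between the finger pads; the fingertips stand 11 mm ahead of it and the grasp point (between the pads) lies 8 mm behind it; z points along the fingers, x is the direction in which the jaws open and shut, and the axes are right-handed (so a half turn about z gives the same grasp; the last joint's range is limited). The gripper opens to 85 mm and grips with 20 to 120 N. Pads are 22 mm wide; open, the fingers measure 114 mm over their backs; the gripper's body (76 mm by 85 mm) begins 54 mm behind the grasp point. The pads swing forward as they close: fully open they stand 13 mm farther back than shut.
Start: joints at [1.223, 0.332, -0.065, 1.46, 0.022, 1.35, -0.088], TCP at [199.471, -592.336, 242.338] pointing down, gripper open.
Joint ranges: [-2.6, 2.6], [-0.5, 2.12], [-1.47, 1.34], [0.16, 2.42], [-1.27, 4.41], [0.06, 2.06], [-2.6, 2.6]. Speed limits (rad/s): [2.22, 2.22, 2.79, 2.79, 3.14, 3.14, 3.14].

### API

Orientations are given as [roll, pitch, yaw] about the fixed x, y, z axes, in that order (R = Rz(yaw) Ry(pitch) Rx(roll)).
In Python, from bench import bot, capture, get_calibration, telemetry gives the robot as it stands. The module is installed in compiled form; this text tells all that it offers. Calls block until the motion is done:
- bot.movep(position, orientation): joint-space move of the TCP to a pose.
- bot.servo_line(position, orientation=None, vel=150, force_limit=None): straight line of the TCP; orientation=None keeps the orientation; vel is the mean speed in mm/s. With force_limit (N) it stops when the force on the tool has changed by that much, and returns True; else False.
- bot.goto_joints(angles): joint-space move.
- bot.set_gripper(opening, force=None): finger opening in mm; force is the grip in N (None keeps the last); returns when the fingers have stopped.
- bot.sleep(seconds).
- bot.solve_ik(position, orientation): joint angles nearest the present ones, or None.
- capture(name): name is "scene" or "side" or "wrist"; returns the picture (420x560x3 uint8, red, green, blue); there is no depth.
- get_calibration(name): a dict with "fovy" (degrees; the focal length in pixels is half the picture's height over the tangent of half this angle, whatever the lens; pixels are square), "cx", "cy" (the principal point, pixels), "dist" ([k1, k2, p1, p2, k3] as OpenCV has them; the pictures are not rectified), "camera_from_world" (4x4, takes a point from world to camera coordinates). Camera axes: x right, y down, z forward; pixel columns grow to the right and rows downward; lengths in mm; the calibration is good to about 2 mm. A picture is of the moment at which its call begins: read the wrist's pose just before it. get_calibration takes no time and is no camera call; for the wrist camera it gives the pose at the moment of the call.
A pose or a line that the arm cannot do raises bot.Unreachable and nothing moves.
- bot.job_done(): hands the job in, once; it reports no verdict.
Readings, each from a call of its own:
- telemetry.get_time(): time.
- telemetry.get_qpos(): joint angles.
- telemetry.get_dq(): joint speeds.
- telemetry.get_joint_efforts(): joint torques, N m.
- telemetry.get_ee_pos(): TCP position.
- telemetry.get_ee_rot(): TCP orientation.
- telemetry.get_wrist_force(): force on the tool from outside, world axes, zero at the start.
- telemetry.get_ft_torque(): the same for the moment, N m.
- telemetry.get_opening(): finger opening in mm.
Only numpy, scipy, OpenCV 4.12 (cv2) and the standard library are available. Lean on these libraries where they do the work, as an engineer would, in place of code of your own. Each camera call takes 0.05 s, during which the arm holds its last target. There are 200 camera calls.

### The job

Pick up the small plywood tray by its handle bar, clear of the bench, and tip it so that all four loose glazed discs slide, untouched, into its scoop corner, the one corner where the walls dip low. Finish while still holding the tray in the air, steady and clearly tilted (15 degrees or more) with the discs lying in that corner, and leave the jar, the bowl and the wooden paddle where they are.

Things in the scene. Friction and masses are not known exactly. Their poses are not given: they have to be found in the camera images.
- tray: open plywood carrying tray, 200 mm long (x) by 140 wide (y), walls 60 high and 4 thick, floor 4 thick, 0.2 to 0.35 kg, standing at any yaw. Origin: centre of the underside; z up. The scoop corner is its (+x, +y) corner: there the walls are only 32 mm high, over the last 55 mm of the long wall and 52 mm of the short one. Handle: see tray_grip
- tray_grip (a point): centre of the tray's pale wooden handle bar, the point to grasp, 125 mm above the underside. The bar runs along the tray's x over its middle, 188 mm long, 18 mm wide (y), 22 mm tall, carried by an upright 22 mm wide at each end; beside and under it is free for fingers. Axes as the tray's
- tray_corner (a point): inner floor point of the scoop corner (+96, +66, +4 mm from the tray's origin); axes as the tray's
- foot_a (a point): outer bottom corner of the tray at (+100, +70, 0) mm from its origin
- foot_b (a point): outer bottom corner of the tray at (+100, -70, 0) mm from its origin
- foot_c (a point): outer bottom corner of the tray at (-100, +70, 0) mm from its origin
- foot_d (a point): outer bottom corner of the tray at (-100, -70, 0) mm from its origin
- disc0_mid (a point): centre of a white glazed ceramic disc, 30 mm diameter, 12 mm thick, about 20 g, lying loose and flat on the tray floor; slippery (friction coefficient on the tray about 0.2, so it slides at 10 to 14 degrees of slope, and along a wall a little later)
- disc1_mid (a point): centre of a white glazed ceramic disc, 30 mm diameter, 12 mm thick, about 20 g, lying loose and flat on the tray floor; slippery (friction coefficient on the tray about 0.2, so it slides at 10 to 14 degrees of slope, and along a wall a little later)
- disc2_mid (a point): centre of a white glazed ceramic disc, 30 mm diameter, 12 mm thick, about 20 g, lying loose and flat on the tray floor; slippery (friction coefficient on the tray about 0.2, so it slides at 10 to 14 degrees of slope, and along a wall a little later)
- disc3_mid (a point): centre of a white glazed ceramic disc, 30 mm diameter, 12 mm thick, about 20 g, lying loose and flat on the tray floor; slippery (friction coefficient on the tray about 0.2, so it slides at 10 to 14 degrees of slope, and along a wall a little later)
- disc0: the same disc; origin at the centre of its underside, z along its axis
- disc1: the same disc; origin at the centre of its underside, z along its axis
- disc2: the same disc; origin at the centre of its underside, z along its axis
- disc3: the same disc; origin at the centre of its underside, z along its axis
- jar: origin under the middle of an amber glass jar with a steel lid, 60 mm diameter, 85 mm tall, standing on the bench; bystander
- bowl: origin under the middle of a small terracotta bowl, 100 mm diameter, 45 mm tall, standing on the bench; bystander
- paddle: a wooden paddle (spatula) lying on the bench, low; bystander

How it is judged (in metres and radians):
On the way, in this order (a step that is already met when the one before it is completed fails the run):
1. the tray is lifted clear of the bench (height (world z) of each of foot_a, foot_b, foot_c, foot_d above 0.02 m), for 0.2 s.
2. the tray is tilted and all four discs have slid into the scoop corner (all of step 1 and distance between each of disc0_mid, disc1_mid, disc2_mid, disc3_mid and tray_corner below 0.09 m and angle between tray's own z axis and vertical between 0.26 and 1 rad), for 0.3 s.
At the end, for the whole second after the job is handed in: fingers hold the tray (over 1 N), no bystander bears on it (under 0.1 N); its four bottom corners are over 20 mm above the bench; it is tilted 15 to 57 degrees; every disc centre is within 90 mm of tray_corner; tray and discs are at rest (under 50 mm/s, 0.3 rad/s) (all of step 2 and contact force between the fingers and tray above 1 N and contact force between tray and jar below 0.1 N and contact force between tray and bowl below 0.1 N and contact force between tray and paddle below 0.1 N and linear speed of each of tray, disc0, disc1, disc2, disc3 below 0.05 m/s and angular speed of tray below 0.3 rad/s); the arm keeps its last pose, push and grip.
It fails at once if a bystander (jar, bowl, paddle) is moved more than 30 mm (distance of any of jar, bowl, paddle from where it was at the start of the episode above 0.03 m).
It fails at once if the robot touches a disc (more than 0.5 N) (contact force between any of the fingers, the arm and disc0 above 0.5 N or contact force between any of the fingers, the arm and disc1 above 0.5 N or contact force between any of the fingers, the arm and disc2 above 0.5 N or contact force between any of the fingers, the arm and disc3 above 0.5 N).
It also fails if it takes over 38 s, if anything falls off the work surface, if the arm or the gripper's body presses on something with over 40 N, if the wrist force passes 120 N, or if a joint passes its speed limit or range.

## Working session

There is one attempt and no reset: what is moved stays moved. The work goes in short steps, each a Python script; the robot and the scene stay as the last script left them, time stands still between calls to the robot, and variables do not carry over. Pictures are saved under pics/ and viewed, about 8 in all and at most 12, crops included, and the job is handed in when it is done.

```bash
mkdir -p pics; python3 - <<'E'
from bench import bot, capture, get_calibration, telemetry
import cv2
for n in("scene","side"):
    cv2.imwrite(f"pics/{n}0.png",capture(n)[:,:,::-1]); c=get_calibration(n); print(n,c)
print(telemetry.get_time(),telemetry.get_ee_pos(),telemetry.get_ee_rot())
E
```

```text
scene {'fovy': 48.30519367428775, 'cx': 271.67345527219715, 'cy': 202.85198869116888, 'dist': array([0.01958125, 0.        , 0.        , 0.        , 0.        ]), 'camera_from_world': array([[-7.54306644e-01,  6.56476366e-01,  7.76321944e-03,
         4.17470053e+02],
       [ 5.56024549e-01,  6.45083222e-01, -5.24122444e-01,
        -2.44081943e+02],
       [-3.49081920e-01, -3.91032502e-01, -8.51607536e-01,
         1.48017831e+03],
       [ 0.00000000e+00,  0.00000000e+00,  0.00000000e+00,
         1.00000000e+00]])}
side {'fovy': 50.90367594436931, 'cx': 281.53841172169723, 'cy': 208.85863055238852, 'dist': array([-0.14037905,  0.        ,  0.        ,  0.        ,  0.        ]), 'camera_from_world': array([[ 9.77575494e-01, -2.10491038e-01, -6.29899292e-03,
        -5.45263600e+02],
       [-1.57828280e-01, -7.12537400e-01, -6.83652461e-01,
         1.44899076e+02],
       [ 1.39414448e-01,  6.69316051e-01, -7.29780539e-01,
         1.12049168e+03],
       [ 0.00000000e+00,  0.00000000e+00,  0.00000000e+00,
         1.00000000e+00]])}
0.1 [ 199.34639114 -592.04689529  241.64385836] [ 3.14153159e+00  1.16457724e-03 -1.24594168e+00]
```

View pics/scene0.png

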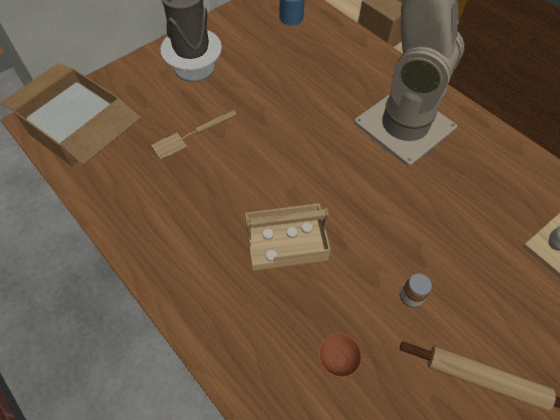

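View pics/side0.png

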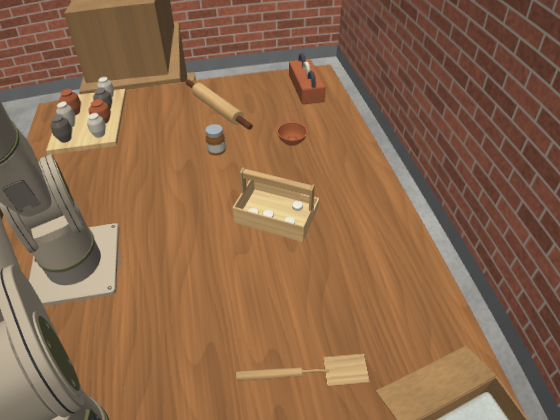

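The scene picture shows the tray at about (288,238), the jar at (416,290), the bowl at (340,354) and the paddle at (195,135). In the side picture the tray is at (277,205). I'll enlarge both views of the tray.

```bash
python3 - <<'E'
import cv2,numpy as np
a=cv2.imread("pics/scene0.png")[195:280,235:345];b=cv2.imread("pics/side0.png")[160:245,225:335]
f=lambda i:cv2.resize(i,None,fx=7,fy=7,interpolation=cv2.INTER_CUBIC)[:, :]
c=np.hstack([cv2.resize(a,(400,309),interpolation=cv2.INTER_CUBIC),cv2.resize(b,(400,309),interpolation=cv2.INTER_CUBIC)])
cv2.imwrite("pics/crop0.png",np.vstack([c]))
E
```

```text
(no output)
```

View pics/crop0.png

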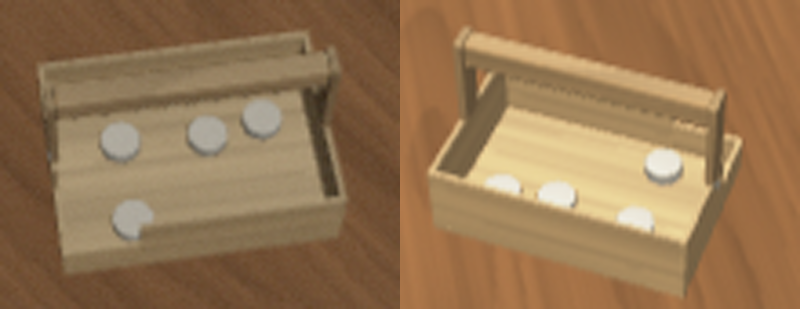

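The crops show the scoop corner at the bottom left in the scene view and at the far right in the side view. Tray +x therefore runs along the bar toward the scene's left. The bar ends are at about (248,221) and (327,212) in scene, and (243,171) and (312,187) in side.

```bash
cat > h.py <<'E'
import numpy as np,cv2
from bench import bot, capture, get_calibration, telemetry
def cam(c):
    f=210/np.tan(np.radians(c["fovy"])/2); return np.array([[f,0,c["cx"]],[0,f,c["cy"]],[0,0,1]]),c["dist"],np.array(c["camera_from_world"])
def ray(c,uv):
    K,d,T=cam(c); p=cv2.undistortPoints(np.array([[uv]],float),K,d)[0,0]; R=T[:3,:3]
    return -R.T@T[:3,3],R.T@np.array([p[0],p[1],1.])
def plane(c,uv,z):
    o,v=ray(c,uv); return o+v*(z-o[2])/v[2]
def tri(c1,a,c2,b):
    A=0;B=0
    for c,uv in((c1,a),(c2,b)):
        o,v=ray(c,uv); v=v/np.linalg.norm(v);P=np.eye(3)-np.outer(v,v);A=A+P;B=B+P@o
    return np.linalg.solve(A,B)
def proj(c,X):
    K,d,T=cam(c); return cv2.projectPoints(np.array(X,float).reshape(-1,3),cv2.Rodrigues(T[:3,:3])[0],T[:3,3],K,d)[0][:,0]
E
python3 - <<'E'
from h import *
np.set_printoptions(precision=1,suppress=True)
s,d=get_calibration("scene"),get_calibration("side")
S=lambda u,v:(235+u/3.636,195+v/3.636); D=lambda u,v:(225+(u-400)/3.636,160+v/3.636)
# bar ends: top outer ends
print("bar +x",tri(s,S(46,92),d,D(722,95)),"bar -x",tri(s,S(336,52),d,D(462,32)))
for n,p in (("+x",S(46,92)),("-x",S(336,52))): print(n,plane(s,p,136))
for n,p in (("+x",D(722,95)),("-x",D(462,32))): print(n,plane(d,p,136))
# outer bottom feet: scene +x+y (66,271), -x+y (343,235); side -y foots: -x (434,205), +x (685,297)
for p in ((66,271),(340,235)): print("scene foot",plane(s,S(*p),0))
for p in ((434,208),(685,297)): print("side foot",plane(d,D(*p),0))
for n,c,p in(("jar",s,(414,302)),("bowl",s,(340,360)),("pad",s,(195,135))): print(n,plane(c,p,0))
E
```

```text
bar +x [640.8   7.1 141.1] bar -x [473.8 111.5 141.8]
+x [637.2   5.5 136. ]
-x [468.1 110.1 136. ]
+x [644.2  11.1 136. ]
-x [476.7 116.1 136. ]
scene foot [674.6  65.8   0. ]
scene foot [506.3 174.1   0. ]
side foot [438.7  73.4   0. ]
side foot [605.6 -53.    0. ]
jar [425.8 396.5   0. ]
bowl [667.1 374.6   0. ]
pad [ 522.3 -398.     0. ]
```

```bash
python3 - <<'E'
from h import *
from scipy.spatial.transform import Rotation as R
np.set_printoptions(precision=2,suppress=True)
psi=-0.57
for k in(1,-1):
    yaw=psi+k*np.pi/2
    print("down",k,bot.solve_ik([557,62,260],[np.pi,0,yaw]),bot.solve_ik([557,62,117],[np.pi,0,yaw]))
    for dy in np.arange(-180,180,30):
        for (x,y) in((557,62),(480,0),(600,0)):
            R0=R.from_euler('xyz',[np.pi,0,yaw+np.radians(dy)])
            th=psi+np.radians(dy)+np.radians(42)   # downhill heading
            ax=np.array([-np.sin(th),np.cos(th),0])
            q=bot.solve_ik([x,y,300],list((R.from_rotvec(ax*np.radians(35))*R0).as_euler('xyz')))
            if q is not None: print(k,dy,(x,y),np.array(q))
E
```

```text
down 1 [ 0.6   0.31 -0.96  1.57  0.26  1.39  0.62] [ 0.61  0.49 -1.    1.74  0.44  1.16  0.49]
1 -180 (557, 62) [ 1.04 -0.37 -0.99  2.02 -0.57  0.77 -1.85]
1 -180 (480, 0) [ 0.61 -0.45 -0.48  2.18 -0.5   0.82 -1.79]
1 -180 (600, 0) [ 0.91 -0.14 -0.86  1.94 -0.34  0.71 -1.92]
1 -150 (557, 62) [ 0.83 -0.13 -0.72  1.94 -0.64  0.93 -1.23]
1 -150 (480, 0) [ 0.9  -0.29 -0.56  2.07 -0.77  1.1  -0.99]
1 -150 (600, 0) [ 0.75  0.02 -0.58  1.83 -0.55  0.94 -1.2 ]
1 -120 (557, 62) [ 0.74  0.11 -0.63  1.75 -0.57  1.2  -0.79]
1 -120 (480, 0) [ 0.87 -0.03 -0.55  1.88 -0.65  1.33 -0.6 ]
1 -120 (600, 0) [ 0.73  0.24 -0.57  1.61 -0.5   1.25 -0.77]
1 -90 (557, 62) [ 0.69  0.36 -0.71  1.5  -0.37  1.48 -0.51]
1 -90 (480, 0) [ 0.83  0.21 -0.64  1.65 -0.44  1.55 -0.32]
1 -90 (600, 0) [ 0.67  0.48 -0.64  1.34 -0.31  1.56 -0.48]
1 -60 (557, 62) [ 0.58  0.58 -0.81  1.25 -0.13  1.76 -0.25]
1 -60 (480, 0) [ 0.73  0.42 -0.75  1.45 -0.2   1.77 -0.08]
1 -60 (600, 0) [ 0.54  0.68 -0.72  1.08 -0.08  1.86 -0.19]
1 -30 (557, 62) [ 0.42  0.73 -0.89  1.07  0.13  2.02  0.06]
1 -30 (480, 0) [ 0.61  0.55 -0.86  1.32  0.06 
[... 2037 characters left out ...]
 0.24  0.65 -1.07  1.29  0.84  2.06 -1.8 ]
-1 60 (480, 0) [ 0.53  0.48 -1.21  1.56  0.75  1.96 -1.78]
-1 60 (600, 0) [-0.15  0.49 -0.26  1.25  0.57  1.83 -1.47]
-1 90 (557, 62) [ 0.33  0.45 -1.12  1.54  0.9   1.78 -1.37]
-1 90 (480, 0) [ 0.16  0.07 -0.67  1.79  0.61  1.54 -1.18]
-1 90 (600, 0) [ 0.48  0.56 -1.23  1.49  1.04  1.8  -1.29]
-1 120 (557, 62) [ 0.3   0.09 -0.87  1.79  0.7   1.29 -0.81]
-1 120 (480, 0) [ 0.98 -0.43 -1.16  1.98  0.17  1.04 -0.32]
-1 120 (600, 0) [ 0.81  0.32 -1.38  1.74  0.94  1.36 -0.81]
-1 150 (557, 62) [ 1.02 -0.35 -1.19  1.96  0.    0.8   0.24]
-1 150 (480, 0) [ 0.27 -0.41 -0.48  2.15  0.18  0.84  0.17]
-1 150 (600, 0) [ 0.92 -0.12 -1.09  1.9   0.29  0.78  0.14]
```

```bash
python3 - <<'E'
from h import *
np.set_printoptions(precision=2,suppress=True)
bot.movep([557,62,290],[np.pi,0,-0.57+np.pi/2]); bot.sleep(.3)
import pickle
c=get_calibration("wrist");im=capture("wrist");pickle.dump(c,open("w1.pkl","wb"))
cv2.imwrite("pics/wrist1.png",im[:,:,::-1]);print(telemetry.get_time(),telemetry.get_ee_pos(),c["dist"],c["camera_from_world"])
# predicted bar-top ends with current estimate
for s in(94,-94): print(proj(c,[557+s*np.cos(-.57),62+s*np.sin(-.57),136]))
E
```

```text
3.0917 [557.03  61.86 289.99] [-0.01  0.    0.    0.    0.  ] [[   0.54    0.84   -0.   -352.28]
 [   0.81   -0.52    0.26 -467.36]
 [   0.22   -0.14   -0.97  312.1 ]
 [   0.      0.      0.      1.  ]]
[[280.1  287.88]]
[[280.02  95.77]]
```

View pics/wrist1.png

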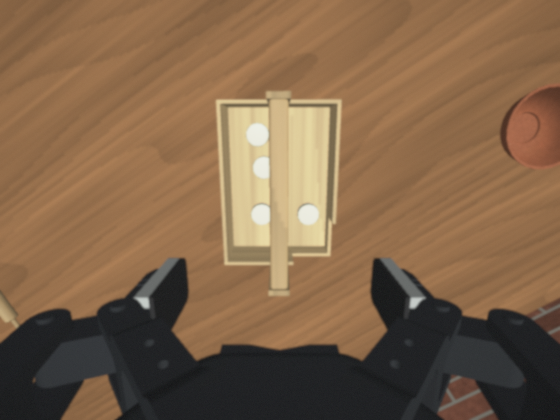

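The wrist view shows the bar running vertically from (278.5,92) to (279,295). The scoop dip is at the lower right, (333,222) to (290,255), as expected. The four discs are at (258,134), (263,168), (261,214) and (308,214).

```bash
python3 - <<'E'
from h import *
import pickle
np.set_printoptions(precision=1,suppress=True)
c=pickle.load(open("w1.pkl","rb"))
a=plane(c,(279.3,295),136);b=plane(c,(278.6,92),136);m=(a+b)/2;psi=np.arctan2(*(a-b)[1::-1])
print(a,b,np.linalg.norm(a-b),m,psi)
y=psi+np.pi/2
bot.movep([m[0],m[1],180],[np.pi,0,y])
print(bot.servo_line([m[0],m[1],117],vel=60,force_limit=8))
bot.set_gripper(0,force=100)
print(telemetry.get_opening(),telemetry.get_ee_pos(),telemetry.get_wrist_force())
bot.servo_line([m[0],m[1],137],vel=40); bot.sleep(.2)
bot.servo_line([m[0],m[1],290],vel=100); bot.sleep(.3)
print(telemetry.get_opening(),telemetry.get_wrist_force(),telemetry.get_ft_torque(),telemetry.get_time())
cv2.imwrite("pics/wrist2.png",capture("wrist")[:,:,::-1])
E
```

```text
[642.7   6.1 136. ] [474.6 113.4 136. ] 199.41089771603487 [558.6  59.7 136. ] -0.5679716315557385
False
16.277246076457086 [558.8  60.  117.2] [0.1 0.8 1.9]
16.463461111565657 [ 0.5 -0.3 -3.4] [ 0. -0.  0.] 8.275
```

View pics/wrist2.png

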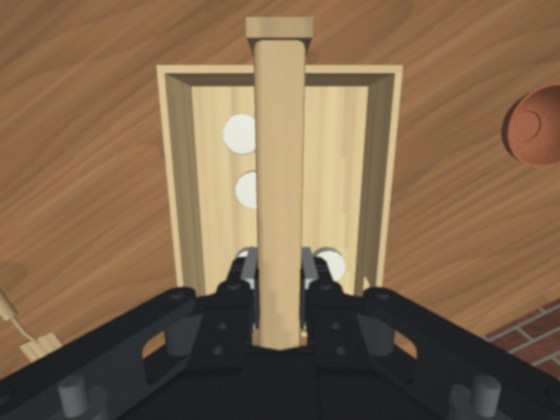

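The tray is gripped and lifted, and the discs are undisturbed. Next I'll yaw it in the air to where the wrist has room, then tilt in stages.

```bash
cat > tilt.py <<'E'
from h import *
from scipy.spatial.transform import Rotation as R
PSI=-0.568
P=[558.6,59.7,320]
def rot(dyaw,tilt,head=42):
    y=PSI+np.radians(dyaw); th=y+np.radians(head)
    return list((R.from_rotvec(np.array([-np.sin(th),np.cos(th),0])*np.radians(tilt))*R.from_euler('xyz',[np.pi,0,y+np.pi/2])).as_euler('xyz'))
E
python3 - <<'E'
from tilt import *
for d in(-45,-90): bot.movep(P,rot(d,0))
print(telemetry.get_time())
for t in(12,20,28,34): bot.movep(P,rot(-90,t)); bot.sleep(.3)
bot.sleep(.5)
print(telemetry.get_time(),telemetry.get_ee_pos(),telemetry.get_ee_rot(),rot(-90,34),telemetry.get_opening())
cs=get_calibration("side")
side,wr,sc=capture("side"),capture("wrist"),capture("scene")
u,v=proj(cs,P)[0].astype(int);print(u,v)
k,l=proj(get_calibration("scene"),P)[0].astype(int)
a=cv2.resize(side[max(v-60,0):v+90,u-100:u+100],(400,300),interpolation=2); b=cv2.resize(sc[max(l-60,0):l+90,k-100:k+100],(400,300),interpolation=2)
cv2.imwrite("pics/t1.png",np.vstack([np.hstack([a,b]),np.hstack([cv2.resize(wr,(400,300)),cv2.resize(side,(400,300))])])[:,:,::-1])
E
```

```text
9.825
12.5833 [558.59843999  59.67017514 319.9814162 ] [-2.67697237  0.38351692 -0.47622756] [np.float64(-2.676939539477236), np.float64(0.3835049273809936), np.float64(-0.4761990109412537)] 16.707791611087195
275 119
```

View pics/t1.png

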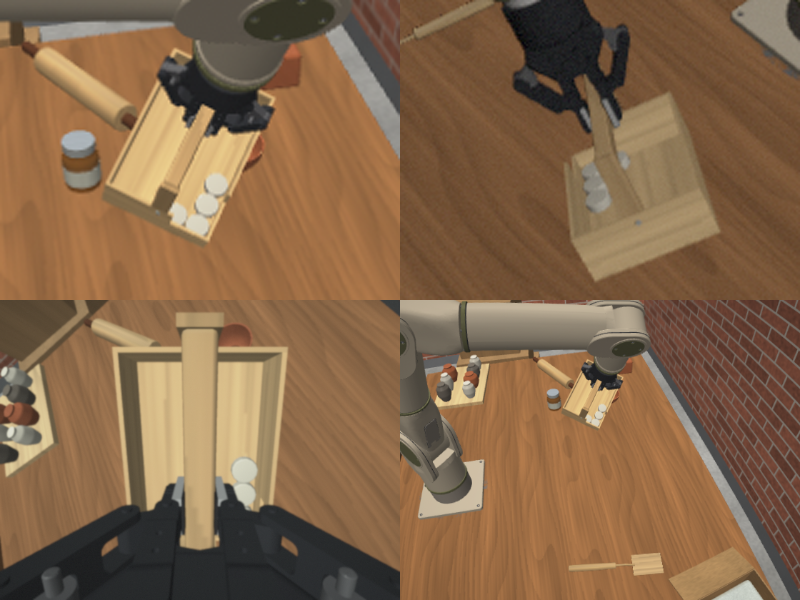

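The discs have slid into the scoop corner. In the side crop they are at (198,225), (178,213), (207,205) and (216,184). I'll measure their distances to the corner on the tilted floor plane.

```bash
cat > meas.py <<'E'
from tilt import *
def tray():
    Rt=R.from_euler('xyz',telemetry.get_ee_rot()).as_matrix(); y=Rt[:,0];z=-Rt[:,2];x=np.cross(y,z)
    T=np.c_[x,y,z]; g=np.array(telemetry.get_ee_pos())+8*z
    return T,g-125*z
def onfloor(c,uv,h):
    T,o=tray(); p,v=ray(c,uv); p=T.T@(p-o);v=T.T@v
    return p+v*(h-p[2])/v[2]
E
python3 - <<'E'
from meas import *
np.set_printoptions(precision=1,suppress=True)
c=get_calibration("side");T,o=tray()
print("corner px",(proj(c,o+T@[100,70,32])[0]-[175,59])*2)
for p in((198,222),(178,211),(207,203),(216,182)):
    q=onfloor(c,(175+p[0]/2,59+p[1]/2),16); print(q,np.linalg.norm(q-[0,0,6]-[96,66,4]))
print([ (o+T@[a,b,0])[2] for a in(100,-100) for b in(70,-70)],np.degrees(np.arccos(T[2,2])))
E
```

```text
corner px [207.1 241.8]
[76.8 50.8 16. ] 25.20670325734771
[75.3 22.7 16. ] 48.34898061665117
[49.2 51.  16. ] 49.48829513294414
[18.8 50.2 16. ] 79.0410665092125
[np.float64(155.23559950804406), np.float64(207.62408346443004), np.float64(238.3500681746571), np.float64(290.7385521310431)] 34.001971023505064
```

The farthest disc is at about 79 mm, and the packing geometry gives 76.6 mm, so it is inside 90 mm. The predicted corner pixel matches the picture, so the tray hasn't slipped in the grip. I'll check that everything is still, then hand in.

```bash
python3 - <<'E'
from h import *
a=capture("side").astype(int);bot.sleep(1);b=capture("side").astype(int)
print(np.abs(a-b)[90:190,200:320].mean(),(np.abs(a-b).max(2)[90:190,200:320]>40).sum(),telemetry.get_opening(),telemetry.get_time())
bot.job_done()
E
```

```text
0.39261111111111113 0 16.49886327573225 13.8333
the job is handed in; nothing more can be done
```

I handed the job in at 13.8 s of the 38 s allowed; it reports no verdict. The tray is held by its bar in the air, tilted 34°, with all four discs in the scoop corner.

I found the tray in the fixed cameras, refined its pose with the wrist camera and gripped the bar at 100 N. After lifting it, I turned it 90° in the air to give the wrist room, then tilted it in four stages towards the scoop corner.

| Last check | Measured | Limit |
|---|---|---|
| Tilt | 34° | 15 to 57° |
| Lowest bottom corner above the bench | about 155 mm | over 20 mm |
| Disc centres to the corner | about 25, 48, 49 and 79 mm | under 90 mm |

- **Slip:** the scoop corner appeared within about a pixel of where the arm pose predicted, so the tray had not slipped in the grip. Finger opening held at about 16.5 mm.
- **At rest:** two pictures 1 s apart showed no change around the tray.
- **Bystanders:** the arm did not go near the jar, bowl or paddle. I did not measure their positions again at the end.

No check failed. The tightest margin is the fourth disc, last in a row of three along the long wall, about 11 mm inside the limit.

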